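# Line up a lift-off hinge over its washers and hold it for the pin

### The job

The lower leaf of a lift-off hinge is screwed to the wooden jamb block: lay the black washer flat on top of its knuckle, centred over the hole, then the brass washer centred on the black one, letting go of each. Then pick up the loose hinge leaf and bring its knuckle down onto the washers, touching them or no more than about 2 mm above, with all the holes lined up for the pin and the leaf upright, opened out flat: pointing straight away from the fixed leaf, in line with it. Finish while still holding the leaf there in the gripper, and leave the other things on the bench where they are.

Things in the scene. Friction and masses are not known exactly. Their poses are not given: they have to be found in the camera images.
- jamb: fixed wooden jamb block with the lower steel hinge leaf screwed to its side. Origin: on the bench straight below the axis of the leaf's knuckle; z up. The leaf's plate (8 mm thick, 30 to 80 mm above the bench) runs from the knuckle along +x to x = 90 mm. The wood lies at x = 30 to 122 mm, y = 4 to 62 mm and is 68 mm tall. The -x side is clear
- lower_hole (a point): centre of the hole in the top face of the fixed knuckle, 80 mm above the bench, flush with the plate's top; axes as the jamb block's. The knuckle is an upright tube, 32 mm outside, 18 mm bore, 30 to 80 mm above the bench
- leaf: loose steel hinge leaf, 0.25 to 0.45 kg, standing upright on its lower edge: a plate 78 mm long (x = -36 to 42 mm), 8 mm thick (y), 50 mm tall, ending in an upright knuckle tube with its axis at x = +55 mm. Origin on the underside at the plate's middle; +x points to the knuckle, z up. Centre of mass at x = 27 mm, 25 mm up. Opened flat, its x axis points the same way as the jamb block's
- leaf_hole (a point): centre of the hole in the underside of the loose leaf's knuckle (32 mm outside, 18 mm bore, 50 mm tall); axes as the leaf's. The plate beside it can be pinched across its thickness from above
- leaf_end (a point): lower corner of the loose leaf at the end away from the knuckle (x = -36 mm of the leaf); axes as the leaf's
- black_washer: loose black plastic washer, 44 mm outside, 18 mm hole, 8 mm thick, lying flat on the bench; origin at the centre of its underside, z up
- black_mid (a point): centre of the black washer, at half its thickness
- brass_washer: loose brass washer, 38 mm outside, 18 mm hole, 8 mm thick, lying flat on the bench; origin at the centre of its underside, z up
- brass_mid (a point): centre of the brass washer, at half its thickness
- nail_tin: bystander: open grey tin of nails, 90 mm wide, 82 mm tall; origin at the centre of its underside
- glue_bottle: bystander: yellow squeeze bottle with a red cap, 63 mm wide, 185 mm tall; origin under its centre
- tape_measure: bystander: yellow and black tape measure, 37 x 94 x 69 mm; origin under its centre
- pliers: bystander: pliers with red handles lying flat, 71 x 204 x 14 mm; origin under its centre
- masking_tape: bystander: roll of masking tape lying flat, 104 mm across, 25 mm tall; origin under its centre

How it is judged:
By the outcome, as a careful person would: the job done as asked, in the order asked, and still so for the second after the job is handed in, while the arm keeps its last pose, push and grip.
It also fails if it takes over 64 s, if anything falls off the work surface, if the arm or the gripper's body presses on something with over 40 N, if the wrist force passes 120 N, or if a joint passes its speed limit or range.

### The arm

A 6-joint arm with a two-finger parallel gripper is mounted at the origin on a cart in front of the work surface, level with it; the furniture and walls round the work are solid. World frame = base frame: x ahead of the robot, y to its left, z up, the work surface at z = 0. Lengths are in m, angles in rad, forces in N, time in s.
With the tool pointing down it reaches from about 0.35 to 0.975 m from the base axis. Payload 4.9 kg.
Tool frame: the origin (TCP) lies midway between the tips of the shut fingers; the grasp point (between the pads) lies 19 mm behind it; z points along the fingers, y is the line along which they close (so a half turn about z gives the same grasp; the last joint's range is limited). The gripper opens to 85 mm and grips with 20 to 120 N. Pads are 22 mm wide; open, the fingers measure 114 mm over their backs; the gripper's body (76 mm by 85 mm) begins 54 mm behind the grasp point. The pads swing forward as they close: fully open they stand 13 mm farther back than shut.
Start: joints at [-1.417, 0.053, 1.613, -0, 1.476, -0.119], TCP at [0.168, -0.602, 0.231] pointing down, gripper open.
Joint ranges: [-3.01, 3.01], [-1.01, 2.22], [0.06, 2.58], [-1.02, 4.17], [0.09, 2.62], [-3.14, 3.14]. Speed limits (rad/s): [2.57, 2.57, 3.14, 3.14, 3.14, 3.14].

### API

Orientations are given as a rotation vector (axis times angle).
In Python, from station import ctrl gives the robot as it stands.
- The arm moves only by the tool carry_out, never from a script. Its argument "moves" is a list of rows, each an object of numbers: "x", "y", "z": the shift along the tool's x, y, z in units of 25 mm (1.0 is 25 mm); "turn": the turn about the tool's z in rad. In form: [{"x": .., "y": .., "z": .., "turn": ..}, ...]. A call has exactly 8 rows; each row shifts and turns the commanded pose from where the row before left it, along the tool's axes as they then stand; what a row does not reach is not made up. A row lasts 1/10 s, in which the tool goes at most 50 mm and 8.59 degrees, less where a joint would pass 70% of its speed; a pose out of reach is approached as far as the arm can. A call is refused whole if a number of a shift passes 1 or a number of a turn 0.15, either way. A call with a gripper value outside its range is refused whole. "grip" is the finger opening in mm, from 0 to 85.4, set as the call begins (left out, the last holds). The fingers move at their own pace and stop on an object; "newtons" is the grip in N (left out, the last holds). Time passes only in rows, so rows that do not move let the fingers close, or fill a call up. It gives the time, the measured TCP pose, the force, the opening and the grip force at its end, in the units of the state.
- ctrl.get_obs(): the state, without advancing time (a new reading comes with each control period).
- ctrl.get_image(name): name is "side" or "top" or "wrist"; returns the picture (420x560x3 uint8, red, green, blue); there is no depth.
- ctrl.calibration(name): a dict with "fx", "fy", "cx", "cy" (pixels), "k1" (the pictures are not rectified: a ray, as slopes to the right and down, at radius r is drawn at 1 + k1 r^2 times it, then the intrinsics apply), "R" (3x3) and "t" (3): a world point X has camera coordinates R X + t; the wrist camera has in their place "T_tool_cam" (4x4, takes a point from camera to tool coordinates, whose origin is the TCP and whose axes are the flange's). Camera axes: x right, y down, z forward; pixel columns grow to the right and rows downward; lengths in m; the calibration is good to about 2 mm. A picture is of the moment at which its call begins: read the wrist's pose just before it. calibration takes no time and is no camera call.
- ctrl.finish_job(): hands the job in; it is judged then, once.
Trained networks look in the newest picture that a camera, given by its name, has taken for a name from the list of things; names that differ only in an ending like _2 or _b are one class to them, and where a whole thing is asked for, a point or a joint stands for the part that bears it (a point fixed in the world has none). Each returns a list of dicts, best first, with "confidence" (0 to 1); they miss things now and then, are a little off and sometimes report something else, mostly with a low value. They report only what shows in the picture. A call takes as long as a camera call.
- ctrl.look_for(camera, query): "rect" ([left, top, width, height] in pixels, round what is visible of it).
- ctrl.mark_of(camera, query): "pixel" ([column, row] in pixels: a listed point, or the origin of a listed thing).
The state is a dict: "t": time; "q": joint angles; "dq": joint speeds; "effort": joint torques, N m; "tool_pos": TCP position; "tool_rot": TCP orientation; "contact_force": force on the tool from outside, world axes, zero at the start; "wrist_torque": the same for the moment, N m; "opening": finger opening in m; "grip_force": force on a finger pad.
Only numpy, scipy, OpenCV 4.12 (cv2) and the standard library are available. Lean on these libraries where they do the work, as an engineer would, in place of code of your own. Each camera call takes 0.05 s, during which the arm holds its last target. There are 200 camera calls.

## Working session

There is one attempt and no reset: what is moved stays moved. The work goes in short steps, Python scripts to look and compute and a tool call to move; the robot and the scene stay as the last step left them, time stands still between calls to the robot, and variables do not carry over. Pictures are saved under pics/ and viewed, at most 10 in all, crops included, and the job is handed in when it is done.

Besides the shell and the picture viewer there is one more tool, called as a command line: name --argument value ..., lists and objects as JSON in quotes. carry_out: Moves the arm, as the interface text tells. Its arguments: {"type":"object","properties":{"moves":{"type":"array"},"grip":{"type":"number"},"newtons":{"type":"number"}},"required":["moves"]}

```bash
ls; mkdir -p pics; cat > h.py <<'E'
import numpy as np, cv2
from scipy.spatial.transform import Rotation as Ro
from station import ctrl
def cam(name,obs=None):
    c=ctrl.calibration(name)
    if 'T_tool_cam' in c:
        o=obs or ctrl.get_obs(); T=np.eye(4); T[:3,:3]=Ro.from_rotvec(o['tool_rot']).as_matrix(); T[:3,3]=o['tool_pos']
        W=np.linalg.inv(T@np.array(c['T_tool_cam'])); c['R'],c['t']=W[:3,:3],W[:3,3]
    c['R']=np.array(c['R']);c['t']=np.array(c['t']);return c
def K(c): return np.array([[c['fx'],0,c['cx']],[0,c['fy'],c['cy']],[0,0,1.]]),np.array([c['k1'],0,0,0.])
def ray(c,px):
    k,d=K(c); u=cv2.undistortPoints(np.array([[px]],float),k,d)[0,0]
    v=c['R'].T@np.array([u[0],u[1],1]); return -c['R'].T@c['t'],v
def onz(c,px,z):
    o,v=ray(c,px); return o+v*(z-o[2])/v[2]
def proj(c,X):
    k,d=K(c); return cv2.projectPoints(np.array(X,float).reshape(-1,1,3),cv2.Rodrigues(c['R'])[0],c['t'],k,d)[0][:,0]
def tri(l): # list of (cam,px)
    A=np.zeros((3,3));b=np.zeros(3)
    for c,p in l:
        o,v=ray(c,p);v=v/np.linalg.norm(v);P=np.eye(3)-np.outer(v,v);A+=P;b+=P@o
    X=np.linalg.solve(A,b); return X
def save(name,f): 
    im=ctrl.get_image(name); cv2.imwrite('pics/'+f,im[:,:,::-1]); return im
E
python3 - <<'E'
from h import *
np.set_printoptions(precision=4,suppress=True)
a=save('top','top0.png'); b=save('side','side0.png'); cv2.imwrite('pics/both.png',cv2.resize(np.vstack([a,b])[:,:,::-1],None,fx=.71,fy=.71))
Z=dict(lower_hole=.08,leaf=0,leaf_hole=0,leaf_end=0,black_mid=.004,brass_mid=.004,jamb=0)
for n in ['top','side']:
    c=cam(n); print(n,-c['R'].T@c['t'])
    for q in Z:
        for m in ctrl.mark_of(n,q)[:2]: print(q,round(m['confidence'],2),np.round(m['pixel'],1),onz(c,m['pixel'],Z[q]))
    
for q in ['nail_tin','glue_bottle','tape_measure','pliers','masking_tape']:
        for m in ctrl.mark_of('top',q)[:1]: print(q,round(m['confidence'],2),np.round(m['pixel'],1),onz(cam('top'),m['pixel'],0))
print(ctrl.get_obs())
E
```

```text
pics
top [-0.0972 -0.0083  1.7085]
lower_hole 0.57 [273.9 234.8] [0.5618 0.003  0.08  ]
leaf 0.44 [332.5 252.3] [ 0.5246 -0.2275  0.    ]
leaf_hole 0.44 [326.2 239.9] [ 0.5763 -0.2041  0.    ]
leaf_end 0.7 [340.4 261. ] [ 0.4891 -0.2574  0.    ]
black_mid 0.47 [196.2 241.5] [0.5575 0.31   0.004 ]
brass_mid 0.62 [234.8 246.6] [0.5395 0.1559 0.004 ]
jamb 0.81 [273.9 242. ] [0.5635 0.0029 0.    ]
side [0.2224 1.1812 1.0633]
lower_hole 0.85 [313.  210.2] [ 0.56   -0.0075  0.08  ]
leaf_hole 0.92 [326.9 194.1] [ 0.568  -0.1997  0.    ]
leaf_end 0.86 [353.2 188.9] [ 0.492  -0.2541  0.    ]
black_mid 0.59 [275.6 304.4] [0.5666 0.3075 0.004 ]
brass_mid 0.65 [301.1 269.7] [0.542  0.1652 0.004 ]
jamb 0.76 [310.2 230.6] [ 0.5673 -0.0066  0.    ]
nail_tin 0.72 [225.1 192.9] [0.7772 0.2095 0.    ]
glue_bottle 0.7 [251.9 188. ] [0.8022 0.0992 0.    ]
tape_measure 0.5 [344.9 208.5] [ 0.7156 -0.2847  0.    ]
pliers 0.82 [396.2 247.7] [ 0.5476 -0.4829  0.    ]
masking_tape 0.64 [152.9 232.8] [0.5921 0.4899 0.    ]
{'t': 1.05, 'q': array([-1.417 ,  0.0527,  1.6129, -0.    ,  1.476 , -0.119 ]), 'dq': array([ 0.0004, -0.0019, -0.0001, -0.0008,  0.0011,  0.0002]), 'effort': array([ -0.0018, -39.3697, -37.0473,  -0.0003,   0.0005,   0.    ]), 'tool_pos': array([ 0.1684, -0.6019,  0.2313]), 'tool_rot': array([ 3.1124,  0.4272, -0.0001]), 'contact_force': array([-0.0508, -0.9109, -0.3323]), 'wrist_torque': array([ 0.0321, -0.019 , -0.0168]), 'grip_force': 0.0, 'opening': 0.08569450746150484}
```

View pics/top0.png

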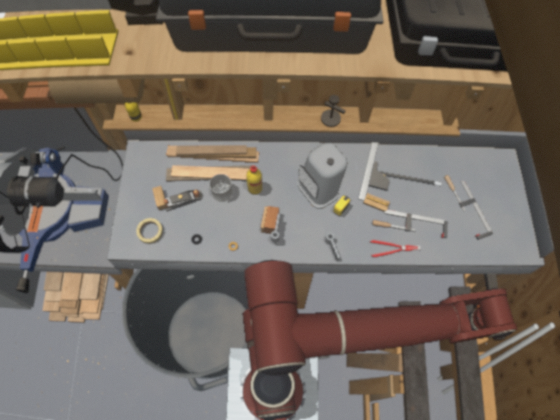

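View pics/side0.png

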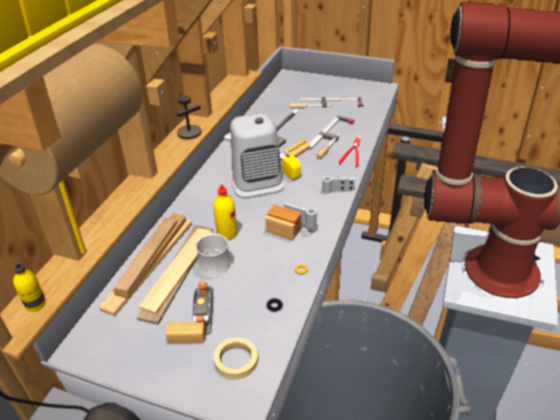

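The top view shows the fixed hinge at (275,233), the black washer at (197,239), the brass washer at (233,246) and the loose leaf at (333,245). The side view agrees, with the knuckle at (311,218). I'll move over the leaf so the wrist camera can measure more closely.

```bash
cat >> h.py <<'E'
np.set_printoptions(precision=4,suppress=True)
def yaw(o):
    R=Ro.from_rotvec(o['tool_rot']).as_matrix(); return np.arctan2(R[1,0],R[0,0])
def go(x,y,z,yw=None):
    "shift in units along present tool axes; then turn; (and shift if turned first)"
    o=ctrl.get_obs(); d=np.array([x,y,z])-o['tool_pos']; R=Ro.from_rotvec(o['tool_rot']).as_matrix()
    print('pos',o['tool_pos'],'yaw',round(yaw(o),4),'shift',R.T@d/.025)
    if yw is not None:
        t=-(yw-yaw(o)); t=(t+np.pi/2)%np.pi-np.pi/2; y2=yaw(o)-t; c,s=np.cos(y2),np.sin(y2)
        print(' turn',round(t,4),'shift if turned first',np.array([c*d[0]+s*d[1],s*d[0]-c*d[1],-d[2]])/.025)
    return d
def marks(name,Z,obs=None):
    r={}
    ctrl.get_image(name); c=cam(name,obs)
    for q in Z:
        l=ctrl.mark_of(name,q)
        for m in l[:1]:
            r[q]=onz(c,m['pixel'],Z[q]); print(q,round(m['confidence'],2),np.round(m['pixel'],1),r[q])
    return r
E
python3 - <<'E'
from h import *
c=ctrl.calibration('wrist'); print(c)
E
```

```text
{'fx': 315.0772984964422, 'fy': 315.0772984964422, 'cx': 282.86195308493535, 'cy': 209.6080595589765, 'k1': 0.0070820311965627296, 'T_tool_cam': array([[ 0.0003, -0.9661, -0.2581,  0.0645],
       [ 1.    ,  0.0006, -0.0011, -0.0003],
       [ 0.0012, -0.2581,  0.9661, -0.1428],
       [ 0.    ,  0.    ,  0.    ,  1.    ]])}
```

carry_out --moves '[{"x": 0.95,"y": -0.64},{"x": 0.95,"y": -0.64},{"x": 0.95,"y": -0.64},{"x": 0.95,"y": -0.64},{"x": 0.95,"y": -0.64},{"x": 0.95,"y": -0.64},{"x": 0.95,"y": -0.64},{"x": 0.95,"y": -0.64}]'

```text
validation failed for argument at $.mo...
```

carry_out --moves '[{"x": 0.95,"y": -0.64},{"x": 0.95,"y": -0.64},{"x": 0.95,"y": -0.64},{"x": 0.95,"y": -0.64},{"x": 0.95,"y": -0.64},{"x": 0.95,"y": -0.64},{},{}]'

```text
validation failed for argument at $.mo...
```

carry_out --moves '[{"x": 0.95,"y": -0.64,"z": 0,"turn": 0},{"x": 0.95,"y": -0.64,"z": 0,"turn": 0},{"x": 0.95,"y": -0.64,"z": 0,"turn": 0},{"x": 0.95,"y": -0.64,"z": 0,"turn": 0},{"x": 0.95,"y": -0.64,"z": 0,"turn": 0},{"x": 0.95,"y": -0.64,"z": 0,"turn": 0},{"x": 0.95,"y": -0.64,"z": 0,"turn": 0},{"x": 0.95,"y": -0.64,"z": 0,"turn": 0}]'

```text
t: 1.85
tool_pos: [0.3175, -0.4265, 0.2315]
tool_rot: [3.112, 0.427, 0.0]
contact_force: [-0.8, -0.4, -0.4]
opening: 0.0852
grip_force: 0.0
```

carry_out --moves '[{"x": 0.95,"y": -0.64,"z": 0,"turn": 0},{"x": 0.95,"y": -0.64,"z": 0,"turn": 0},{"x": 0.95,"y": -0.64,"z": 0,"turn": 0},{"x": 0.95,"y": -0.64,"z": 0,"turn": 0},{"x": 0.95,"y": -0.64,"z": 0,"turn": 0},{"x": 0.95,"y": -0.64,"z": 0,"turn": 0},{"x": 0,"y": 0,"z": 0,"turn": 0},{"x": 0,"y": 0,"z": 0,"turn": 0}]'

```text
t: 2.65
tool_pos: [0.4283, -0.2964, 0.2314]
tool_rot: [3.112, 0.429, -0.0]
contact_force: [-0.1, -0.2, 0.2]
opening: 0.0853
grip_force: 0.0
```

```bash
python3 - <<'E'
from h import *
o=ctrl.get_obs(); print(o['t'],o['tool_pos'],o['tool_rot'],o['contact_force'])
save('wrist','w1.png')
c=cam('wrist',o)
for q,z in dict(leaf=0,leaf_hole=0,leaf_end=0,lower_hole=.08,jamb=0).items():
    for m in ctrl.mark_of('wrist',q)[:2]: print(q,round(m['confidence'],2),np.round(m['pixel'],1),onz(c,m['pixel'],z))
go(.54,.16,.23)
go(.56,.31,.23)
E
```

```text
2.65 [ 0.4283 -0.2964  0.2314] [ 3.1117  0.4291 -0.0005] [-0.1061 -0.2054  0.2165]
leaf 0.59 [240.8  89.3] [ 0.5148 -0.2227  0.    ]
leaf_hole 0.65 [241.5  33.7] [ 0.5691 -0.2103  0.    ]
leaf_end 0.59 [250.1 119.2] [ 0.4866 -0.2405  0.    ]
pos [ 0.4278 -0.2972  0.2313] yaw 0.2715 shift [  9.2294 -16.4156   0.0504]
pos [ 0.4278 -0.2972  0.2313] yaw 0.2715 shift [ 11.6089 -21.9814   0.0501]
```

View pics/w1.png

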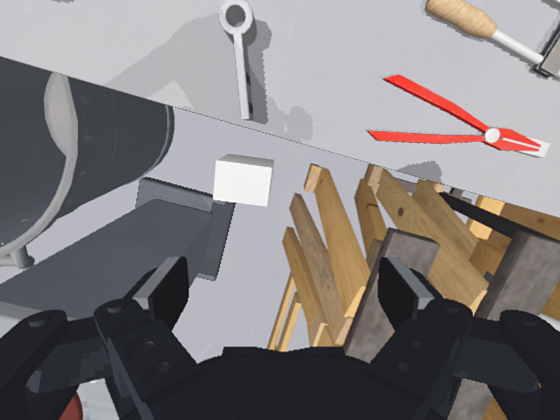

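The wrist view shows the loose leaf's knuckle ring at (237,15) with its plate running down to (246,118). The pliers lie to the right. Next I'll move over the hinge.

carry_out --moves '[{"x": 0.68,"y": -0.93,"z": 0.18,"turn": 0},{"x": 0.68,"y": -0.93,"z": 0.18,"turn": 0},{"x": 0.68,"y": -0.93,"z": 0.18,"turn": 0},{"x": 0.68,"y": -0.93,"z": 0.18,"turn": 0},{"x": 0.68,"y": -0.93,"z": 0.18,"turn": 0},{"x": 0.68,"y": -0.93,"z": 0.18,"turn": 0},{"x": 0.68,"y": -0.93,"z": 0.18,"turn": 0},{"x": 0.68,"y": -0.93,"z": 0.18,"turn": 0}]'

```text
t: 3.75
tool_pos: [0.5093, -0.0802, 0.1952]
tool_rot: [3.112, 0.426, 0.0]
contact_force: [0.3, -0.7, -0.8]
opening: 0.0849
grip_force: 0.0
```

carry_out --moves '[{"x": 0.68,"y": -0.93,"z": 0.18,"turn": 0},{"x": 0.68,"y": -0.93,"z": 0.18,"turn": 0},{"x": 0.68,"y": -0.93,"z": 0.18,"turn": 0},{"x": 0,"y": 0,"z": 0,"turn": 0},{"x": 0,"y": 0,"z": 0,"turn": 0},{"x": 0,"y": 0,"z": 0,"turn": 0},{"x": 0,"y": 0,"z": 0,"turn": 0},{"x": 0,"y": 0,"z": 0,"turn": 0}]'

```text
t: 4.55
tool_pos: [0.5394, -0.0008, 0.1821]
tool_rot: [3.113, 0.425, 0.001]
contact_force: [1.1, 0.1, 0.1]
opening: 0.0852
grip_force: 0.0
```

```bash
python3 - <<'E'
from h import *
o=ctrl.get_obs(); print(o['t'],o['tool_pos'])
save('wrist','w2.png')
c=cam('wrist',o)
for q,z in dict(lower_hole=.08,jamb=0,brass_mid=.004,black_mid=.004).items():
    for m in ctrl.mark_of('wrist',q)[:2]: print(q,round(m['confidence'],2),np.round(m['pixel'],1),onz(c,m['pixel'],z))
E
```

```text
4.55 [ 0.5394 -0.0008  0.1821]
lower_hole 0.6 [286.1 182.1] [0.5606 0.0031 0.08  ]
lower_hole 0.47 [473.2 260.7] [ 0.5385 -0.166   0.08  ]
jamb 0.76 [284.2 167.3] [0.5616 0.0046 0.    ]
brass_mid 0.57 [123.7 144.2] [0.5412 0.1651 0.004 ]
black_mid 0.24 [471.1 287.4] [ 0.4885 -0.234   0.004 ]
```

View pics/w2.png

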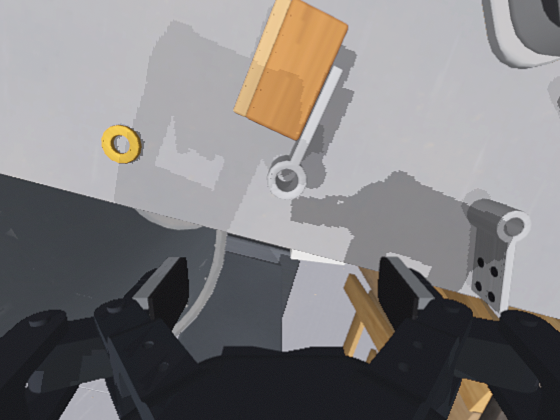

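The view shows the knuckle ring at (287,178), the fixed plate running to (339,69), the brass washer at (122,144) and the loose leaf's knuckle at (513,226). I'll go on to the black washer.

carry_out --moves '[{"x": 0.32,"y": -0.9,"z": 0.18,"turn": 0},{"x": 0.32,"y": -0.9,"z": 0.18,"turn": 0},{"x": 0.32,"y": -0.9,"z": 0.18,"turn": 0},{"x": 0.32,"y": -0.9,"z": 0.18,"turn": 0},{"x": 0.32,"y": -0.9,"z": 0.18,"turn": 0},{"x": 0.32,"y": -0.9,"z": 0.18,"turn": 0},{"x": 0.32,"y": -0.9,"z": 0.18,"turn": 0},{"x": 0.32,"y": -0.9,"z": 0.18,"turn": 0}]'

```text
t: 5.6
tool_pos: [0.5526, 0.1917, 0.1456]
tool_rot: [3.112, 0.427, 0.0]
contact_force: [-0.2, -0.5, -0.0]
opening: 0.0851
grip_force: 0.0
```

carry_out --moves '[{"x": 0.32,"y": -0.9,"z": 0.18,"turn": 0},{"x": 0.32,"y": -0.9,"z": 0.18,"turn": 0},{"x": 0.32,"y": -0.9,"z": 0.18,"turn": 0},{"x": 0.32,"y": -0.9,"z": 0.18,"turn": 0},{"x": 0.32,"y": -0.9,"z": 0.18,"turn": 0},{"x": 0,"y": 0,"z": 0,"turn": 0},{"x": 0,"y": 0,"z": 0,"turn": 0},{"x": 0,"y": 0,"z": 0,"turn": 0}]'

```text
t: 6.4
tool_pos: [0.5608, 0.3091, 0.1234]
tool_rot: [3.112, 0.426, 0.0]
contact_force: [0.2, -0.4, -0.0]
opening: 0.0852
grip_force: 0.0
```

```bash
python3 - <<'E'
from h import *
o=ctrl.get_obs(); print(o['t'],o['tool_pos'])
im=save('wrist','w3.png')
c=cam('wrist',o)
for q,z in dict(black_mid=.004,black_washer=0).items():
    for m in ctrl.mark_of('wrist',q)[:1]: print(q,round(m['confidence'],2),np.round(m['pixel'],1),onz(c,m['pixel'],z))
# blobs
r=im[:230].max(2)<60
n,l,s,ce=cv2.connectedComponentsWithStats(r.astype(np.uint8))
for i in range(1,n):
    if 300<s[i,4]<5000:
        cn=cv2.findContours((l==i).astype(np.uint8),cv2.RETR_EXTERNAL,cv2.CHAIN_APPROX_NONE)[0][0]
        e=cv2.fitEllipse(cn); print(s[i],e, onz(c,e[0],.006),onz(c,e[0],.008))
# hinge picture analysis: plate yaw
E
```

```text
6.4 [0.5608 0.3091 0.1234]
black_mid 0.75 [279.8 196. ] [0.5662 0.3139 0.004 ]
black_washer 0.64 [279.2 192.1] [0.5685 0.3151 0.    ]
[ 256  170   50   50 1601] ((280.07257080078125, 194.63345336914062), (48.850486755371094, 49.14314651489258), 11.884377479553223) [0.5678 0.3141 0.006 ] [0.5682 0.3142 0.008 ]
```

View pics/w3.png

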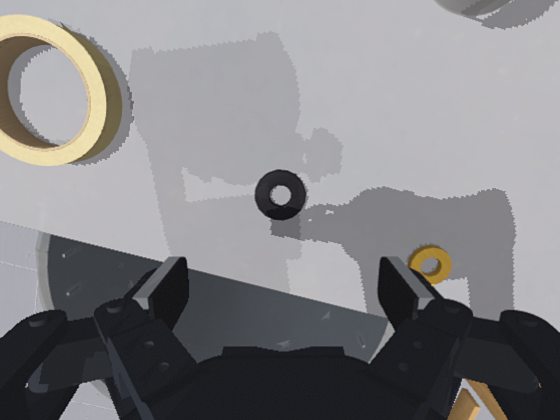

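The black washer sits at (280,195). I'll lower onto it, pinch it, turn 90° and pinch again so that it's centred both ways.

carry_out --moves '[{"x": 0.31,"y": -0.12,"z": 0.8,"turn": 0},{"x": 0,"y": 0,"z": 0.8,"turn": 0},{"x": 0,"y": 0,"z": 0.8,"turn": 0},{"x": 0,"y": 0,"z": 0.8,"turn": 0},{"x": 0,"y": 0,"z": 0.8,"turn": 0},{"x": 0,"y": 0,"z": 0.6,"turn": 0},{"x": 0,"y": 0,"z": 0.3,"turn": 0},{"x": 0,"y": 0,"z": 0,"turn": 0}]'

```text
t: 7.35
tool_pos: [0.5667, 0.3142, -0.0003]
tool_rot: [3.112, 0.427, -0.003]
contact_force: [-0.1, 0.4, -0.3]
opening: 0.0854
grip_force: 0.0
```

carry_out --moves '[{"x": 0,"y": 0,"z": 0,"turn": 0},{"x": 0,"y": 0,"z": 0,"turn": 0},{"x": 0,"y": 0,"z": 0,"turn": 0},{"x": 0,"y": 0,"z": 0,"turn": 0},{"x": 0,"y": 0,"z": 0,"turn": 0},{"x": 0,"y": 0,"z": 0,"turn": 0},{"x": 0,"y": 0,"z": 0,"turn": 0},{"x": 0,"y": 0,"z": 0,"turn": 0}]' --grip 35 --newtons 20

```text
t: 8.15
tool_pos: [0.5683, 0.3152, 0.0024]
tool_rot: [-3.112, -0.427, -0.003]
contact_force: [-1.9, -0.4, 5.5]
opening: 0.0424
grip_force: 19.9
```

carry_out --moves '[{"x": 0,"y": 0,"z": -0.12,"turn": 0},{"x": 0,"y": 0,"z": 0,"turn": 0},{"x": 0,"y": 0,"z": 0,"turn": 0},{"x": 0,"y": 0,"z": 0,"turn": -0.15},{"x": 0,"y": 0,"z": 0,"turn": -0.15},{"x": 0,"y": 0,"z": 0,"turn": -0.15},{"x": 0,"y": 0,"z": 0,"turn": -0.15},{"x": 0,"y": 0,"z": 0,"turn": -0.15}]' --grip 65

```text
t: 8.95
tool_pos: [0.5671, 0.3147, 0.0033]
tool_rot: [-2.735, -1.546, 0.001]
contact_force: [-0.5, -0.0, -0.3]
opening: 0.0651
grip_force: 0.0
```

carry_out --moves '[{"x": 0,"y": 0,"z": 0,"turn": -0.15},{"x": 0,"y": 0,"z": 0,"turn": -0.15},{"x": 0,"y": 0,"z": 0,"turn": -0.15},{"x": 0,"y": 0,"z": 0,"turn": -0.15},{"x": 0,"y": 0,"z": 0,"turn": -0.15},{"x": 0,"y": 0,"z": 0,"turn": 0},{"x": 0,"y": 0,"z": 0,"turn": 0},{"x": 0,"y": 0,"z": 0,"turn": 0}]'

```text
t: 9.75
tool_pos: [0.5673, 0.3147, 0.0036]
tool_rot: [-1.989, -2.432, 0.0]
contact_force: [-0.4, -0.2, -0.2]
opening: 0.065
grip_force: 0.0
```

carry_out --moves '[{"x": 0,"y": 0,"z": 0,"turn": 0},{"x": 0,"y": 0,"z": 0,"turn": 0},{"x": 0,"y": 0,"z": 0,"turn": 0},{"x": 0,"y": 0,"z": 0,"turn": 0},{"x": 0,"y": 0,"z": 0,"turn": 0},{"x": 0,"y": 0,"z": 0,"turn": 0},{"x": 0,"y": 0,"z": 0,"turn": 0},{"x": 0,"y": 0,"z": 0,"turn": 0}]' --grip 35 --newtons 30

```text
t: 10.55
tool_pos: [0.5677, 0.3149, 0.0041]
tool_rot: [1.986, 2.434, 0.001]
contact_force: [-0.4, 0.0, 2.8]
opening: 0.041
grip_force: 30.7
```

carry_out --moves '[{"x": 0,"y": 0,"z": -0.2,"turn": 0},{"x": 0,"y": 0,"z": -0.5,"turn": 0},{"x": 0,"y": 0,"z": -0.8,"turn": 0},{"x": 0,"y": 0,"z": -1,"turn": 0},{"x": 0,"y": 0,"z": -1,"turn": 0},{"x": 0,"y": 0,"z": -1,"turn": 0},{"x": 0,"y": 0,"z": -0.5,"turn": 0},{"x": 0,"y": 0,"z": 0,"turn": 0}]'

```text
t: 11.35
tool_pos: [0.5688, 0.3154, 0.1319]
tool_rot: [1.985, 2.432, 0.007]
contact_force: [-0.2, 0.6, -0.9]
opening: 0.0408
grip_force: 30.4
```

```bash
python3 - <<'E'
from h import *
o=ctrl.get_obs(); print(o['t'],o['tool_pos'],yaw(o),o['opening'],o['contact_force'])
im=save('wrist','w4.png')
c=cam('wrist',o)
for m in ctrl.mark_of('wrist','black_mid')[:1]: print(round(m['confidence'],2),np.round(m['pixel'],1),onz(c,m['pixel'],o['tool_pos'][2]))
print('tcp px',proj(c,o['tool_pos']))
# hinge from w2
p=np.array([.5394,-.0008,.1821]); o2={'tool_pos':p,'tool_rot':np.array([3.113,.425,.001])}
c2=cam('wrist',o2); a=onz(c2,(287,178),.08);b=onz(c2,(339,69),.08); print(a,b,np.arctan2(*(b-a)[1::-1]),np.hypot(*(b-a)[:2]))
g=cv2.imread('pics/w2.png'); cv2.imwrite('pics/c2.png',cv2.resize(g[40:220,220:400],None,fx=3.3,fy=3.3,interpolation=cv2.INTER_CUBIC))
E
```

```text
11.35 [0.5688 0.3154 0.1319] 1.7728448320483041 0.040776427932387144 [-0.165   0.5969 -0.8623]
0.78 [281.1 263.7] [0.5673 0.3151 0.1319]
tcp px [[284.3367 263.6535]]
[0.5651 0.0037 0.08  ] [ 0.651  -0.0108  0.08  ] -0.16783831178578398 0.0871271256591148
```

View pics/w4.png

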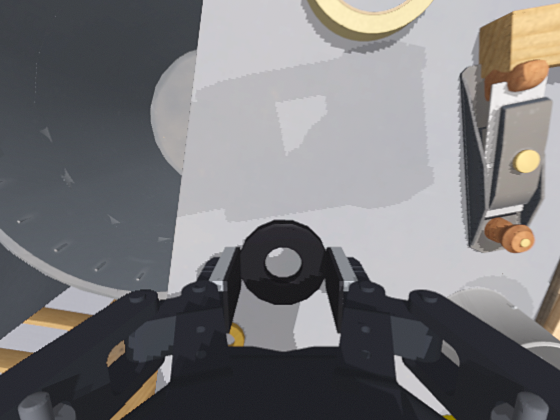

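View pics/c2.png

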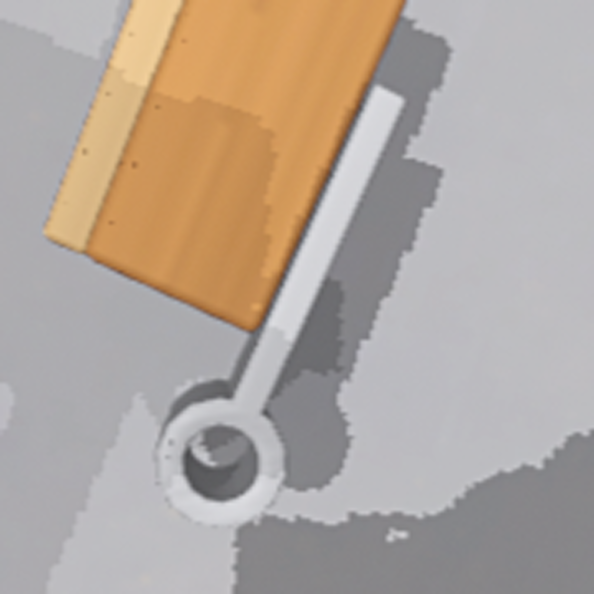

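The washer is held level, with its centre at (283,262). The enlarged crop shows the knuckle ring centred at pixel (287,180) and the plate end at (338,68), so the jamb yaw is about -0.168. I'll turn to that yaw and approach the hinge from its clear side.

carry_out --moves '[{"x": 0,"y": 0,"z": 0,"turn": 0.15},{"x": 0,"y": 0,"z": 0,"turn": 0.15},{"x": 0,"y": 0,"z": 0,"turn": 0.15},{"x": 0,"y": 0,"z": 0,"turn": 0.15},{"x": 0,"y": 0,"z": 0,"turn": 0.15},{"x": 0,"y": 0,"z": 0,"turn": 0.15},{"x": 0,"y": 0,"z": 0,"turn": 0.15},{"x": 0,"y": 0,"z": 0,"turn": 0.15}]'

```text
t: 12.25
tool_pos: [0.5661, 0.3142, 0.126]
tool_rot: [3.016, 0.878, -0.007]
contact_force: [-0.3, 0.1, -0.8]
opening: 0.041
grip_force: 30.4
```

carry_out --moves '[{"x": 0,"y": 0,"z": 0,"turn": 0.15},{"x": 0,"y": 0,"z": 0,"turn": 0.15},{"x": 0,"y": 0,"z": 0,"turn": 0.15},{"x": 0,"y": 0,"z": 0,"turn": 0.15},{"x": 0,"y": 0,"z": 0,"turn": 0.14},{"x": -0.07,"y": 0.95,"z": 0,"turn": 0},{"x": -0.07,"y": 0.95,"z": 0,"turn": 0},{"x": -0.07,"y": 0.95,"z": 0,"turn": 0}]'

```text
t: 13.05
tool_pos: [0.5487, 0.2444, 0.1261]
tool_rot: [3.129, -0.261, -0.006]
contact_force: [-0.4, -0.4, 0.0]
opening: 0.0405
grip_force: 30.4
```

carry_out --moves '[{"x": -0.07,"y": 0.95,"z": 0,"turn": 0},{"x": -0.07,"y": 0.95,"z": 0,"turn": 0},{"x": -0.07,"y": 0.95,"z": 0,"turn": 0},{"x": -0.07,"y": 0.95,"z": 0,"turn": 0},{"x": -0.07,"y": 0.95,"z": 0,"turn": 0},{"x": -0.07,"y": 0.95,"z": 0,"turn": 0},{"x": -0.07,"y": 0.95,"z": 0,"turn": 0},{"x": -0.07,"y": 0.95,"z": 0,"turn": 0}]'

```text
t: 13.85
tool_pos: [0.5032, 0.0595, 0.1265]
tool_rot: [3.13, -0.262, -0.006]
contact_force: [0.3, 0.3, -0.2]
opening: 0.041
grip_force: 30.4
```

carry_out --moves '[{"x": -0.07,"y": 0.95,"z": 0,"turn": 0},{"x": -0.07,"y": 0.95,"z": 0,"turn": 0},{"x": 0,"y": 0,"z": 0,"turn": 0},{"x": 0,"y": 0,"z": 0,"turn": 0},{"x": 0,"y": 0,"z": 0,"turn": 0},{"x": 0,"y": 0,"z": 0,"turn": 0},{"x": 0,"y": 0,"z": 0,"turn": 0},{"x": 0,"y": 0,"z": 0,"turn": 0}]'

```text
t: 14.65
tool_pos: [0.4937, 0.0146, 0.1288]
tool_rot: [-3.131, 0.261, 0.0]
contact_force: [0.8, -0.3, 0.4]
opening: 0.0408
grip_force: 30.4
```

```bash
python3 - <<'E'
from h import *
o=ctrl.get_obs(); print(o['t'],o['tool_pos'],yaw(o),o['opening'])
im=save('wrist','w5.png')
c=cam('wrist',o)
for q,z in dict(lower_hole=.08,jamb=0).items():
    for m in ctrl.mark_of('wrist',q)[:1]: print(q,round(m['confidence'],2),np.round(m['pixel'],1),onz(c,m['pixel'],z))
h=np.array([.5635,.0035,.08]); p=proj(c,h)[0]; print('expected px',p)
t=np.linspace(0,2*np.pi,40)[:,None]
for r,col in ((.016,(0,0,255)),(.009,(255,0,0))):
    P=proj(c,h+r*np.hstack([np.cos(t),np.sin(t),0*t])); 
    cv2.polylines(im,[np.round(P).astype(int)],True,col[::-1],1)
x,y=int(p[0]),int(p[1]); y0=max(0,y-80);x0=x-90
cv2.imwrite('pics/c5.png',cv2.resize(im[y0:y0+150,x0:x0+200][:,:,::-1],None,fx=4,fy=4,interpolation=cv2.INTER_NEAREST)); print(x0,y0)
E
```

```text
14.65 [0.4937 0.0146 0.1288] -0.16638781814503045 0.04079451946343744
lower_hole 0.62 [279.8 117.3] [0.562  0.0051 0.08  ]
jamb 0.69 [281.2 121. ] [0.5608 0.005  0.    ]
expected px [282.1142 114.0868]
192 34
```

View pics/c5.png

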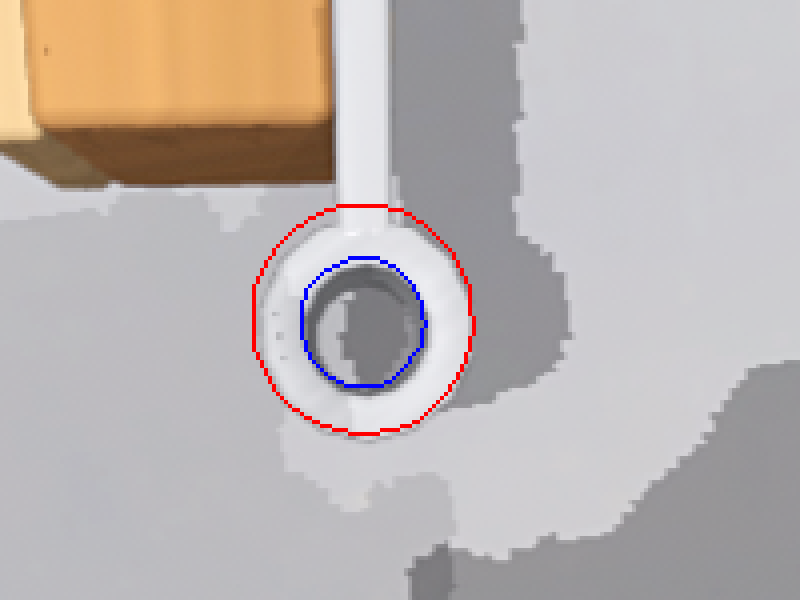

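The overlay shows the true bore about 2 px below my estimate. The hole is therefore near (0.562, 0.0035). I'll move over it and lower.

carry_out --moves '[{"x": 0.92,"y": 0,"z": 0,"turn": 0},{"x": 0.92,"y": 0,"z": 0,"turn": 0},{"x": 0.93,"y": -0.01,"z": 0,"turn": 0},{"x": 0,"y": 0,"z": 0.6,"turn": 0},{"x": 0,"y": 0,"z": 0.7,"turn": 0},{"x": 0,"y": 0,"z": 0.35,"turn": 0},{"x": 0,"y": 0,"z": 0,"turn": 0},{"x": 0,"y": 0,"z": 0,"turn": 0}]'

```text
t: 15.6
tool_pos: [0.5615, 0.003, 0.0875]
tool_rot: [-3.131, 0.262, 0.001]
contact_force: [0.9, 0.4, 0.3]
opening: 0.0404
grip_force: 30.4
```

```bash
python3 - <<'E'
from h import *
go(.562,.0035,.0841)
print(ctrl.get_obs()['contact_force'])
E
```

```text
pos [0.5615 0.003  0.0875] yaw -0.1671 shift [ 0.0164 -0.0244  0.1358]
[0.8513 0.4373 0.2787]
```

carry_out --moves '[{"x": 0.02,"y": -0.02,"z": 0.06,"turn": 0},{"x": 0,"y": 0,"z": 0.05,"turn": 0},{"x": 0,"y": 0,"z": 0.04,"turn": 0},{"x": 0,"y": 0,"z": 0.03,"turn": 0},{"x": 0,"y": 0,"z": 0,"turn": 0},{"x": 0,"y": 0,"z": 0,"turn": 0},{"x": 0,"y": 0,"z": 0,"turn": 0},{"x": 0,"y": 0,"z": 0,"turn": 0}]'

```text
t: 16.4
tool_pos: [0.5628, 0.0033, 0.0841]
tool_rot: [-3.131, 0.262, -0.0]
contact_force: [-2.1, 0.6, 5.8]
opening: 0.0406
grip_force: 31.2
```

carry_out --moves '[{"x": 0,"y": 0,"z": 0,"turn": 0},{"x": 0,"y": 0,"z": 0,"turn": 0},{"x": 0,"y": 0,"z": 0,"turn": 0},{"x": 0,"y": 0,"z": -0.5,"turn": 0},{"x": 0,"y": 0,"z": -1,"turn": 0},{"x": -0.5,"y": 0,"z": -0.7,"turn": 0},{"x": -0.5,"y": 0,"z": 0,"turn": 0},{"x": 0,"y": 0,"z": 0,"turn": 0}]' --grip 62

```text
t: 17.2
tool_pos: [0.5378, 0.0075, 0.1396]
tool_rot: [3.131, -0.262, 0.003]
contact_force: [-0.1, -0.3, 0.5]
opening: 0.062
grip_force: 0.0
```

```bash
python3 - <<'E'
from h import *
o=ctrl.get_obs(); print(o['t'],o['tool_pos'],yaw(o),o['opening'])
im=save('wrist','w6.png')
c=cam('wrist',o)
for q,z in dict(black_mid=.084,brass_mid=.004,lower_hole=.08).items():
    for m in ctrl.mark_of('wrist',q)[:1]: print(q,round(m['confidence'],2),np.round(m['pixel'],1),onz(c,m['pixel'],z))
p=proj(c,[.562,.0035,.088])[0]; x,y=int(p[0]),int(p[1]); y0=max(0,y-75);x0=x-100
cv2.imwrite('pics/c6.png',cv2.resize(im[y0:y0+150,x0:x0+200][:,:,::-1],None,fx=4,fy=4,interpolation=cv2.INTER_NEAREST)); print(x0,y0)
go(.541,.165,.13)
E
```

```text
17.2 [0.5378 0.0075 0.1396] -0.1669888033342775 0.0619716248624909
black_mid 0.62 [280.8 189.5] [0.5624 0.0049 0.084 ]
brass_mid 0.76 [116.8 225.3] [0.5388 0.1636 0.004 ]
lower_hole 0.6 [280.7 188.5] [0.5623 0.005  0.08  ]
183 116
pos [0.538  0.0074 0.1379] yaw -0.1673 shift [-0.9329 -6.2373  0.3151]
```

View pics/c6.png

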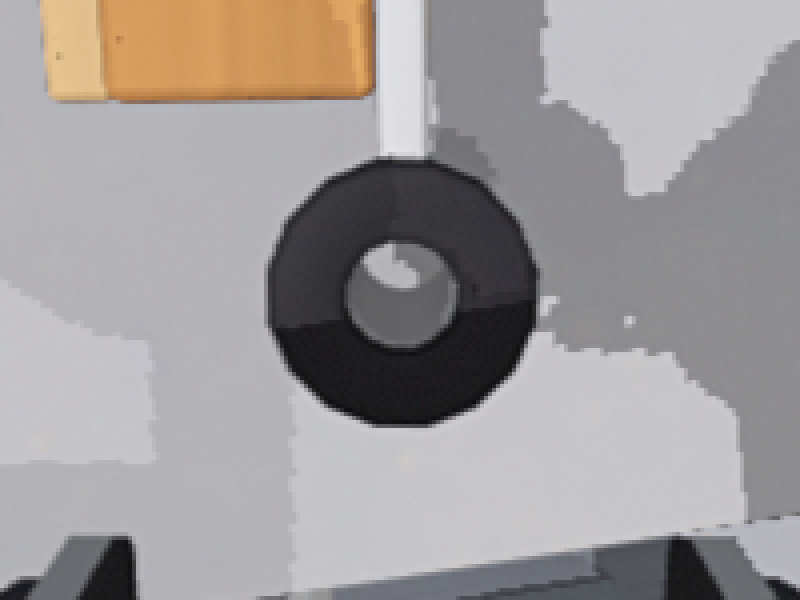

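The black washer lies flat and centred: its hole is at crop (403,294) and the plate's centre line is at 403. Next is the brass washer.

carry_out --moves '[{"x": -0.14,"y": -0.89,"z": 0,"turn": 0},{"x": -0.14,"y": -0.89,"z": 0,"turn": 0},{"x": -0.14,"y": -0.89,"z": 0,"turn": 0},{"x": -0.14,"y": -0.89,"z": 0.1,"turn": 0},{"x": -0.13,"y": -0.89,"z": 0.2,"turn": 0},{"x": -0.13,"y": -0.89,"z": 0.2,"turn": 0},{"x": -0.13,"y": -0.89,"z": 0.2,"turn": 0},{"x": 0,"y": 0,"z": 0,"turn": 0}]' --grip 85

```text
t: 18.2
tool_pos: [0.5398, 0.1668, 0.1191]
tool_rot: [3.131, -0.258, -0.004]
contact_force: [-0.5, -0.7, 0.0]
opening: 0.0853
grip_force: 0.0
```

carry_out --moves '[{"x": 0,"y": 0,"z": 0,"turn": 0},{"x": 0,"y": 0,"z": 0,"turn": 0},{"x": 0,"y": 0,"z": 0.2,"turn": 0},{"x": 0,"y": 0,"z": 0.2,"turn": 0},{"x": 0,"y": 0,"z": 0,"turn": 0},{"x": 0,"y": 0,"z": 0,"turn": 0},{"x": 0,"y": 0,"z": 0,"turn": 0},{"x": 0,"y": 0,"z": 0,"turn": 0}]'

```text
t: 19.0
tool_pos: [0.5405, 0.165, 0.1108]
tool_rot: [-3.13, 0.262, -0.001]
contact_force: [0.7, 0.9, 0.7]
opening: 0.0848
grip_force: 0.0
```

```bash
python3 - <<'E'
from h import *
o=ctrl.get_obs(); print(o['t'],o['tool_pos'],yaw(o),o['q'])
im=save('wrist','w7.png')
c=cam('wrist',o)
h=cv2.cvtColor(im,cv2.COLOR_RGB2HSV)
r=((h[:,:,0]>12)&(h[:,:,0]<32)&(h[:,:,1]>130)).astype(np.uint8); r[260:]=0
n,l,s,ce=cv2.connectedComponentsWithStats(r)
for i in range(1,n):
    if s[i,4]>300:
        cn=cv2.findContours((l==i).astype(np.uint8),cv2.RETR_EXTERNAL,cv2.CHAIN_APPROX_NONE)[0][0]
        e=cv2.fitEllipse(cn); X=onz(c,e[0],.006); print(s[i],e,X)
for m in ctrl.mark_of('wrist','brass_mid')[:1]: print(round(m['confidence'],2),np.round(m['pixel'],1),onz(c,m['pixel'],.004))
go(X[0],X[1],.002)
E
```

```text
19.0 [0.5405 0.165  0.1108] -0.16722473384528258 [0.1645 0.0162 1.8589 0.     1.2661 1.9025]
[ 438    0  122  107 9307] ((507.7331848144531, 54.83515930175781), (103.61857604980469, 135.32598876953125), 42.60912322998047) [ 0.6251 -0.0121  0.006 ]
[ 258  185   45   44 1200] ((280.2364807128906, 206.6639404296875), (43.53992462158203, 44.15337371826172), 89.1143569946289) [0.5416 0.1672 0.006 ]
0.98 [281.9 208.8] [0.5391 0.1663 0.004 ]
pos [0.5405 0.165  0.1108] yaw -0.1672 shift [ 0.0267 -0.0929  4.3513]
```

carry_out --moves '[{"x": 0.02,"y": -0.06,"z": 0.2,"turn": -0.15},{"x": 0,"y": 0,"z": 0.4,"turn": -0.15},{"x": 0,"y": 0,"z": 0.4,"turn": -0.15},{"x": 0,"y": 0,"z": 0.4,"turn": -0.15},{"x": 0,"y": 0,"z": 0.4,"turn": -0.15},{"x": 0,"y": 0,"z": 0.4,"turn": -0.15},{"x": 0,"y": 0,"z": 0.4,"turn": -0.15},{"x": 0,"y": 0,"z": 0.4,"turn": -0.15}]'

```text
t: 19.9
tool_pos: [0.5412, 0.1664, 0.0353]
tool_rot: [2.727, 1.56, 0.0]
contact_force: [0.1, 0.7, -0.8]
opening: 0.0849
grip_force: 0.0
```

carry_out --moves '[{"x": 0,"y": 0,"z": 0.4,"turn": -0.15},{"x": 0,"y": 0,"z": 0.4,"turn": -0.15},{"x": 0,"y": 0,"z": 0.3,"turn": -0.07},{"x": 0,"y": 0,"z": 0.19,"turn": 0},{"x": 0,"y": 0,"z": 0,"turn": 0},{"x": 0,"y": 0,"z": 0,"turn": 0},{"x": 0,"y": 0,"z": 0,"turn": 0},{"x": 0,"y": 0,"z": 0,"turn": 0}]' --newtons 20

```text
t: 20.7
tool_pos: [0.5415, 0.1664, 0.0039]
tool_rot: [2.4, 2.027, 0.001]
contact_force: [0.1, -0.3, 0.8]
opening: 0.0847
grip_force: 0.0
```

carry_out --moves '[{"x": 0,"y": 0,"z": 0,"turn": 0},{"x": 0,"y": 0,"z": 0,"turn": 0},{"x": 0,"y": 0,"z": 0,"turn": 0},{"x": 0,"y": 0,"z": 0,"turn": 0},{"x": 0,"y": 0,"z": 0,"turn": 0},{"x": 0,"y": 0,"z": 0,"turn": 0},{"x": 0,"y": 0,"z": 0,"turn": 0},{"x": 0,"y": 0,"z": 0,"turn": 0}]' --grip 28

```text
t: 21.5
tool_pos: [0.5412, 0.1664, 0.0037]
tool_rot: [2.4, 2.027, 0.0]
contact_force: [-2.8, -0.9, 6.6]
opening: 0.0361
grip_force: 20.0
```

Now open, turn back and pinch again.

carry_out --moves '[{"x": 0,"y": 0,"z": 0,"turn": 0},{"x": 0,"y": 0,"z": 0,"turn": 0},{"x": 0,"y": 0,"z": 0,"turn": 0},{"x": 0,"y": 0,"z": 0,"turn": 0.15},{"x": 0,"y": 0,"z": 0,"turn": 0.15},{"x": 0,"y": 0,"z": 0,"turn": 0.15},{"x": 0,"y": 0,"z": 0,"turn": 0.15},{"x": 0,"y": 0,"z": 0,"turn": 0.15}]' --grip 60

```text
t: 22.3
tool_pos: [0.541, 0.1663, 0.003]
tool_rot: [-2.979, -0.998, 0.0]
contact_force: [0.5, -0.5, 0.4]
opening: 0.0603
grip_force: 0.0
```

carry_out --moves '[{"x": 0,"y": 0,"z": 0,"turn": 0.15},{"x": 0,"y": 0,"z": 0,"turn": 0.15},{"x": 0,"y": 0,"z": 0,"turn": 0.15},{"x": 0,"y": 0,"z": 0,"turn": 0.15},{"x": 0,"y": 0,"z": 0,"turn": 0.15},{"x": 0,"y": 0,"z": 0,"turn": 0.07},{"x": 0,"y": 0,"z": 0,"turn": 0},{"x": 0,"y": 0,"z": 0,"turn": 0}]'

```text
t: 23.1
tool_pos: [0.541, 0.1663, 0.0031]
tool_rot: [3.131, -0.26, -0.0]
contact_force: [0.1, -0.0, -0.1]
opening: 0.0603
grip_force: 0.0
```

carry_out --moves '[{"x": 0,"y": 0,"z": 0,"turn": 0},{"x": 0,"y": 0,"z": 0,"turn": 0},{"x": 0,"y": 0,"z": 0,"turn": 0},{"x": 0,"y": 0,"z": 0,"turn": 0},{"x": 0,"y": 0,"z": 0,"turn": 0},{"x": 0,"y": 0,"z": 0,"turn": 0},{"x": 0,"y": 0,"z": 0,"turn": 0},{"x": 0,"y": 0,"z": 0,"turn": 0}]' --grip 28 --newtons 30

```text
t: 23.9
tool_pos: [0.5412, 0.1664, 0.0037]
tool_rot: [3.131, -0.262, 0.0]
contact_force: [-2.5, 0.2, 5.7]
opening: 0.0354
grip_force: 29.8
```

carry_out --moves '[{"x": 0,"y": 0,"z": -0.2,"turn": 0},{"x": 0,"y": 0,"z": -0.5,"turn": 0},{"x": 0,"y": 0,"z": -0.8,"turn": 0},{"x": 0,"y": 0,"z": -1,"turn": 0},{"x": 0,"y": 0,"z": -1,"turn": 0},{"x": 0,"y": 0,"z": -1,"turn": 0},{"x": 0,"y": 0,"z": -0.5,"turn": 0},{"x": 0,"y": 0,"z": 0,"turn": 0}]'

```text
t: 24.7
tool_pos: [0.5428, 0.1667, 0.1312]
tool_rot: [-3.129, 0.262, -0.008]
contact_force: [0.4, 0.1, -0.4]
opening: 0.0355
grip_force: 30.0
```

```bash
python3 - <<'E'
from h import *
o=ctrl.get_obs(); print(o['t'],o['tool_pos'],o['opening'],o['contact_force'])
im=save('wrist','w8.png'); c=cam('wrist',o)
h=cv2.cvtColor(im,cv2.COLOR_RGB2HSV)
r=((h[:,:,0]>12)&(h[:,:,0]<32)&(h[:,:,1]>130)).astype(np.uint8); r[:200]=0
n,l,s,ce=cv2.connectedComponentsWithStats(r)
for i in range(1,n):
    if s[i,4]>300: print(s[i],ce[i])
print('tcp',proj(c,o['tool_pos']))
go(.5628,.0033,.13)
E
```

```text
24.7 [0.5428 0.1667 0.1312] 0.03548034014644489 [ 0.3764  0.1441 -0.4427]
[ 246  226   75   74 3540] [282.798  263.3777]
[498 267  62  37 472] [532.1525 285.1758]
tcp [[283.0692 261.2148]]
pos [0.5416 0.1664 0.1292] yaw -0.1672 shift [ 1.9204  6.2939 -0.033 ]
```

carry_out --moves '[{"x": 0.27,"y": 0.9,"z": 0,"turn": 0},{"x": 0.27,"y": 0.9,"z": 0,"turn": 0},{"x": 0.27,"y": 0.9,"z": 0,"turn": 0},{"x": 0.27,"y": 0.9,"z": 0,"turn": 0},{"x": 0.28,"y": 0.9,"z": 0,"turn": 0},{"x": 0.28,"y": 0.9,"z": 0,"turn": 0},{"x": 0.28,"y": 0.89,"z": 0,"turn": 0},{"x": 0,"y": 0,"z": 0.3,"turn": 0}]'

```text
t: 25.55
tool_pos: [0.5623, 0.0012, 0.1197]
tool_rot: [3.13, -0.267, -0.001]
contact_force: [0.1, 0.8, 0.4]
opening: 0.0354
grip_force: 30.0
```

carry_out --moves '[{"x": 0,"y": 0,"z": 0.5,"turn": 0},{"x": 0,"y": 0,"z": 0.4,"turn": 0},{"x": 0,"y": 0,"z": 0.1,"turn": 0},{"x": 0,"y": 0,"z": 0,"turn": 0},{"x": 0,"y": 0,"z": 0,"turn": 0},{"x": 0,"y": 0,"z": 0,"turn": 0},{"x": 0,"y": 0,"z": 0,"turn": 0},{"x": 0,"y": 0,"z": 0,"turn": 0}]'

```text
t: 26.35
tool_pos: [0.5626, 0.0033, 0.0963]
tool_rot: [3.131, -0.262, 0.001]
contact_force: [0.7, 0.8, -0.2]
opening: 0.0356
grip_force: 30.0
```

```bash
python3 - <<'E'
from h import *
go(.5628,.0033,.092); print(ctrl.get_obs()['contact_force'])
E
```

```text
pos [0.5626 0.0033 0.0963] yaw -0.1672 shift [ 0.0087 -0.0012  0.1724]
[ 0.7095  0.8181 -0.2014]
```

carry_out --moves '[{"x": 0,"y": 0,"z": 0.07,"turn": 0},{"x": 0,"y": 0,"z": 0.06,"turn": 0},{"x": 0,"y": 0,"z": 0.04,"turn": 0},{"x": 0,"y": 0,"z": 0.03,"turn": 0},{"x": 0,"y": 0,"z": 0,"turn": 0},{"x": 0,"y": 0,"z": 0,"turn": 0},{"x": 0,"y": 0,"z": 0,"turn": 0},{"x": 0,"y": 0,"z": 0,"turn": 0}]'

```text
t: 27.15
tool_pos: [0.5622, 0.0033, 0.0917]
tool_rot: [3.131, -0.262, -0.001]
contact_force: [-2.5, -0.0, 5.8]
opening: 0.0349
grip_force: 30.8
```

carry_out --moves '[{"x": 0,"y": 0,"z": 0,"turn": 0},{"x": 0,"y": 0,"z": 0,"turn": 0},{"x": 0,"y": 0,"z": 0,"turn": 0},{"x": 0,"y": 0,"z": -0.5,"turn": 0},{"x": 0,"y": 0,"z": -1,"turn": 0},{"x": -0.5,"y": 0,"z": -0.7,"turn": 0},{"x": -0.5,"y": 0,"z": 0,"turn": 0},{"x": 0,"y": 0,"z": 0,"turn": 0}]' --grip 56

```text
t: 27.95
tool_pos: [0.5375, 0.0076, 0.1474]
tool_rot: [3.131, -0.262, 0.003]
contact_force: [0.2, 0.4, -0.9]
opening: 0.056
grip_force: 0.0
```

```bash
python3 - <<'E'
from h import *
o=ctrl.get_obs(); print(o['t'],o['tool_pos'],yaw(o),o['opening'])
im=save('wrist','w9.png')
c=cam('wrist',o)
p=proj(c,[.562,.0035,.096])[0]; x,y=int(p[0]),int(p[1]); y0=max(0,y-75);x0=x-100
cv2.imwrite('pics/c9.png',cv2.resize(im[y0:y0+150,x0:x0+200][:,:,::-1],None,fx=4,fy=4,interpolation=cv2.INTER_NEAREST)); print(x0,y0)
h=cv2.cvtColor(im,cv2.COLOR_RGB2HSV); sub=np.zeros(im.shape[:2],bool); sub[y0:y0+150,x0+40:x0+170]=1
def fit(m,z,s):
    k=cv2.findContours((m&sub).astype(np.uint8),cv2.RETR_CCOMP,cv2.CHAIN_APPROX_NONE)[0]
    for q in k:
        if len(q)>60: e=cv2.fitEllipse(cv2.convexHull(q)); print(s,e[0],e[1],onz(c,e[0],z))
br=(h[:,:,0]>12)&(h[:,:,0]<32)&(h[:,:,1]>130); fit(br,.096,'brass')
fit((im.max(2)<60)|br,.088,'black+brass')
go(.50,-.225,.15)
E
```

```text
27.95 [0.5375 0.0076 0.1474] -0.1669884379667735 0.056004702147339096
183 115
brass (283.25811767578125, 189.27444458007812) (58.11674118041992, 59.97541809082031) [0.5629 0.0032 0.096 ]
brass (283.1586608886719, 189.3562469482422) (27.505685806274414, 28.880414962768555) [0.5629 0.0033 0.096 ]
brass (245.87232971191406, 126.64590454101562) (26.365657806396484, 110.4223861694336) [0.6041 0.0189 0.096 ]
black+brass (283.349609375, 186.13572692871094) (64.02613830566406, 64.53488159179688) [0.5634 0.0031 0.088 ]
black+brass (282.9046325683594, 187.90138244628906) (24.54886245727539, 28.09151840209961) [0.5623 0.0036 0.088 ]
black+brass (245.87232971191406, 126.64590454101562) (26.365657806396484, 110.4223861694336) [0.6042 0.0198 0.088 ]
pos [0.5377 0.0075 0.1467] yaw -0.167 shift [ 0.0592  9.4219 -0.1336]
```

View pics/c9.png

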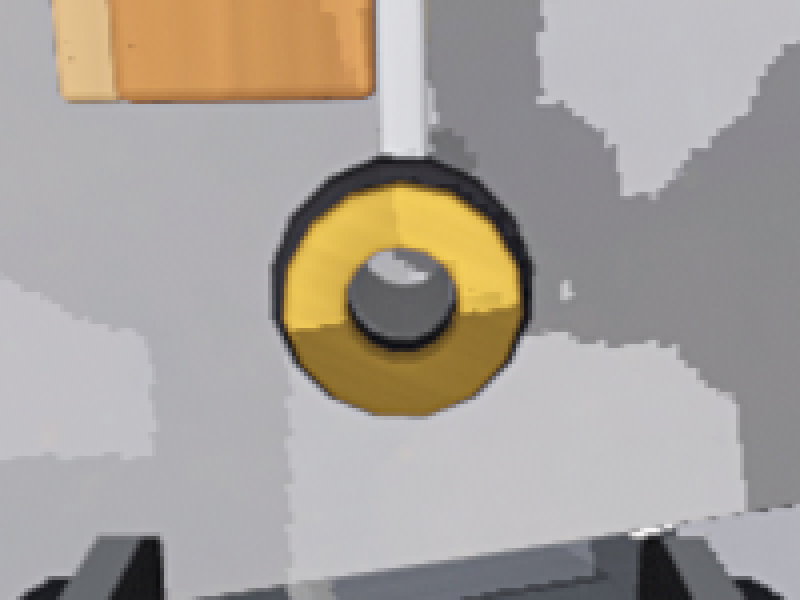

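The brass washer sits centred on the black one, at crop (403,300). Camera-world, the stack centre is about (0.5628, 0.0033). Next is the leaf.

carry_out --moves '[{"x": 0,"y": 0.94,"z": 0,"turn": 0},{"x": 0,"y": 0.94,"z": 0,"turn": 0},{"x": 0,"y": 0.94,"z": 0,"turn": 0},{"x": 0,"y": 0.94,"z": 0,"turn": 0},{"x": 0,"y": 0.94,"z": 0,"turn": 0},{"x": 0,"y": 0.94,"z": 0,"turn": 0},{"x": 0,"y": 0.94,"z": 0,"turn": 0},{"x": 0,"y": 0.94,"z": 0,"turn": 0}]'

```text
t: 28.8
tool_pos: [0.5063, -0.179, 0.1455]
tool_rot: [-3.13, 0.263, 0.001]
contact_force: [-0.3, 0.4, -0.3]
opening: 0.0559
grip_force: 0.0
```

carry_out --moves '[{"x": 0,"y": 0.94,"z": 0,"turn": 0},{"x": 0,"y": 0.94,"z": 0,"turn": 0},{"x": 0,"y": 0,"z": 0,"turn": -0.15},{"x": 0,"y": 0,"z": 0,"turn": -0.15},{"x": 0,"y": 0,"z": 0,"turn": -0.15},{"x": 0,"y": 0,"z": 0,"turn": -0.15},{"x": 0,"y": 0,"z": 0,"turn": 0},{"x": 0,"y": 0,"z": 0,"turn": 0}]'

```text
t: 29.6
tool_pos: [0.4986, -0.2244, 0.1455]
tool_rot: [-3.069, -0.67, 0.001]
contact_force: [0.6, -0.5, -0.2]
opening: 0.056
grip_force: 0.0
```

```bash
python3 - <<'E'
from h import *
o=ctrl.get_obs(); print(o['t'],o['tool_pos'],yaw(o),o['opening'])
im=save('wrist','w10.png')
c=cam('wrist',o)
for q,z in dict(leaf=0,leaf_hole=0,leaf_end=0).items():
    for m in ctrl.mark_of('wrist',q)[:1]: print(q,round(m['confidence'],2),np.round(m['pixel'],1),onz(c,m['pixel'],z))
E
```

```text
29.6 [ 0.4986 -0.2244  0.1455] 0.4296729344290688 0.05595585515364509
leaf 0.97 [297.  177.7] [ 0.5201 -0.228   0.    ]
leaf_hole 0.83 [302.2 116.4] [ 0.5709 -0.209   0.    ]
leaf_end 0.82 [293.8 217.9] [ 0.4839 -0.2417  0.    ]
```

View pics/w10.png

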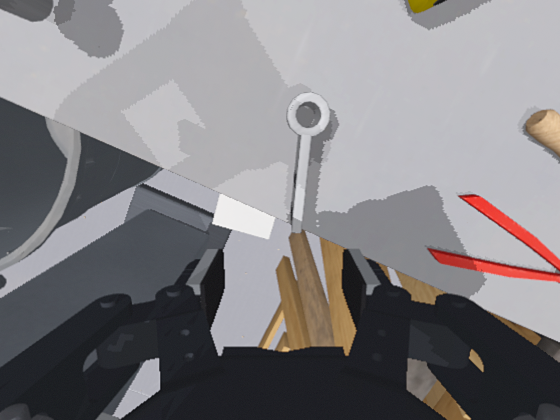

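The leaf's ring is at (307,115), and the top of its plate runs from (305,137) to (297,228).

```bash
python3 - <<'E'
from h import *
o=ctrl.get_obs(); c=cam('wrist',o)
a=onz(c,(307,115),.05);b=onz(c,(305,140),.05);e=onz(c,(297,225),.05)
print(a,b,e,'yaw',np.arctan2(*(a-e)[1::-1]),np.arctan2(*(b-e)[1::-1]),np.hypot(*(a-e)[:2]))
# dark bore + ring via Hough for centre
im=cv2.imread('pics/w10.png'); g=cv2.cvtColor(im,cv2.COLOR_BGR2GRAY)[70:160,260:350]
g4=cv2.resize(g,None,fx=4,fy=4,interpolation=cv2.INTER_CUBIC)
for r in ((75,100),(38,58)):
    k=cv2.HoughCircles(g4,cv2.HOUGH_GRADIENT,1,100,param1=80,param2=25,minRadius=r[0],maxRadius=r[1])
    if k is not None:
        p=k[0,0,:2]/4+[260,70]; print(k[0,0,2]/4,p,onz(c,p,.05))
# plate strip: columns of bright pixels per row
G=cv2.cvtColor(im,cv2.COLOR_BGR2GRAY)
for r in range(145,225,16): print(r,G[r,286:316])
E
```

```text
[ 0.5708 -0.2095  0.05  ] [ 0.5543 -0.2159  0.05  ] [ 0.4922 -0.2388  0.05  ] yaw 0.35694184983834687 0.35387454559632614 0.08385280365706793
22.175 [307.375 114.875] [ 0.571  -0.2097  0.05  ]
13.575 [307.375 114.625] [ 0.5711 -0.2096  0.05  ]
145 [176 175 175 175 176 175 175 175 175 176 160 128 110 113 177 207 207 205
 203 202 200 199 200 183 136 106 112 113 115 114]
161 [175 175 175 175 175 175 174 177 178 143 109 111 162 198 205 202 201 199
 198 198 197 190 149 112 127 137 138 136 135 123]
177 [182 174 175 176 175 177 180 135  54  41 116 184 203 202 198 196 196 196
 197 194 165 138 136 138 137 138 138 138 138 138]
193 [176 175 174 176 176 167 133 107 111 186 216 218 215 214 214 213 214 216
 197 150 129 136 137 137 137 138 138 138 137 136]
209 [191 182 178 180 134  50  64 148 204 216 214 213 213 213 214 214 199 154
 128 135 136 137 136 137 136 137 137 134 138 180]
```

```bash
python3 - <<'E'
from h import *
go(.5363,-.2226,.012,.356)
E
```

```text
pos [ 0.4985 -0.2243  0.1457] yaw 0.4315 shift [1.4021 0.5726 5.3474]
 turn 0.0755 shift if turned first [1.4405 0.4641 5.3478]
```

carry_out --moves '[{"x": 0,"y": 0,"z": 0,"turn": 0.075},{"x": 0.72,"y": 0.23,"z": 0.3,"turn": 0},{"x": 0.72,"y": 0.23,"z": 0.6,"turn": 0},{"x": 0,"y": 0,"z": 0.8,"turn": 0},{"x": 0,"y": 0,"z": 0.4,"turn": 0},{"x": 0,"y": 0,"z": 0,"turn": 0},{"x": 0,"y": 0,"z": 0,"turn": 0},{"x": 0,"y": 0,"z": 0,"turn": 0}]'

```text
t: 30.6
tool_pos: [0.5368, -0.2229, 0.0946]
tool_rot: [3.09, 0.558, 0.003]
contact_force: [0.5, -0.3, -0.0]
opening: 0.056
grip_force: 0.0
```

```bash
python3 - <<'E'
from h import *
go(.5363,-.2226,.012,.356)
o=ctrl.get_obs(); im=save('wrist','w11.png'); c=cam('wrist',o)
r=proj(c,[.571,-.2097,.05])[0]; e=proj(c,[.571-.091*np.cos(.356),-.2097-.091*np.sin(.356),.05])[0]; print(r,e)
G=cv2.cvtColor(im,cv2.COLOR_RGB2GRAY)
x0,y0=int(r[0])-60,max(0,int(r[1])-60); g4=cv2.resize(G[y0:y0+120,x0:x0+120],None,fx=4,fy=4,interpolation=cv2.INTER_CUBIC)
for q in ((110,150),(60,85)):
    k=cv2.HoughCircles(g4,cv2.HOUGH_GRADIENT,1,100,param1=80,param2=25,minRadius=q[0],maxRadius=q[1])
    if k is not None: p=k[0,0,:2]/4+[x0,y0]; print(k[0,0,2]/4,p,onz(c,p,.05))
for f in (.3,.5,.7,.9):
    p=r+(e-r)*f; y,x=int(p[1]),int(p[0]); print(y,x-20,G[y,x-20:x+20])
E
```

```text
pos [ 0.5368 -0.2229  0.0946] yaw 0.3574 shift [-0.0185 -0.022   3.3043]
 turn 0.0014 shift if turned first [-0.0141 -0.0167  3.3044]
[283.0865 173.8075] [282.8338 308.7464]
15.1 [284.875 172.875] [ 0.5719 -0.2105  0.05  ]
214 263 [185 184 184 184 185 184 185 183 173 167 167 167 168 167 144 164 187 191
 190 188 189 188 187 188 187 185 165 128 122 129 130 129 129 129 130 130
 129 129 129 128]
241 262 [185 185 185 184 185 185 187 164 135 117 107 106 107 107  82  99 131 143
 145 145 146 147 148 148 149 149 140 103 115 131 130 131 129 130 130 129
 129 130 130 129]
268 262 [183 183 183 183 183 183 183 183 184 183 185 184 183 175 138 114 138 148
 148 148 144 143 144 147 147 143 132 128 128 129 129 129 129 129 130 129
 129 128 128 129]
295 262 [170 170 170 170 169 169 170 171 170 169 168 170 172 170 124 171 204 206
 202 202 202 203 203 204 205 192 145 108 105 107 105 101  99  93  89  89
  87  85  79  73]
```

carry_out --moves '[{"x": -0.01,"y": 0,"z": 0.8,"turn": 0},{"x": 0,"y": 0,"z": 0.8,"turn": 0},{"x": 0,"y": 0,"z": 0.8,"turn": 0},{"x": 0,"y": 0,"z": 0.6,"turn": 0},{"x": 0,"y": 0,"z": 0.3,"turn": 0},{"x": 0,"y": 0,"z": 0,"turn": 0},{"x": 0,"y": 0,"z": 0,"turn": 0},{"x": 0,"y": 0,"z": 0,"turn": 0}]'

```text
t: 31.45
tool_pos: [0.5369, -0.223, 0.0121]
tool_rot: [3.09, 0.559, 0.003]
contact_force: [1.0, 0.0, -0.4]
opening: 0.0559
grip_force: 0.0
```

carry_out --moves '[{"x": 0,"y": 0,"z": 0,"turn": 0},{"x": 0,"y": 0,"z": 0,"turn": 0},{"x": 0,"y": 0,"z": 0,"turn": 0},{"x": 0,"y": 0,"z": 0,"turn": 0},{"x": 0,"y": 0,"z": 0,"turn": 0},{"x": 0,"y": 0,"z": 0,"turn": 0},{"x": 0,"y": 0,"z": 0,"turn": 0},{"x": 0,"y": 0,"z": 0,"turn": 0}]' --grip 0 --newtons 70

```text
t: 32.25
tool_pos: [0.5363, -0.2227, 0.0112]
tool_rot: [3.091, 0.559, 0.001]
contact_force: [-0.8, -1.3, 3.0]
opening: 0.0069
grip_force: 68.5
```

carry_out --moves '[{"x": 0,"y": 0,"z": -0.2,"turn": 0},{"x": 0,"y": 0,"z": -0.6,"turn": 0},{"x": 0,"y": 0,"z": -1,"turn": 0},{"x": 0,"y": 0,"z": -1,"turn": 0},{"x": 0,"y": 0,"z": -1,"turn": 0},{"x": 0,"y": 0,"z": -1,"turn": 0},{"x": 0,"y": 0,"z": -0.8,"turn": 0},{"x": 0,"y": 0,"z": -0.3,"turn": 0}]'

```text
t: 33.05
tool_pos: [0.537, -0.2229, 0.1615]
tool_rot: [3.089, 0.559, 0.005]
contact_force: [0.9, -1.1, -2.0]
opening: 0.007
grip_force: 68.2
```

carry_out --moves '[{"x": 0,"y": 0,"z": 0,"turn": 0.15},{"x": 0,"y": 0,"z": 0,"turn": 0.15},{"x": 0,"y": 0,"z": 0,"turn": 0.15},{"x": 0,"y": 0,"z": 0,"turn": 0.075},{"x": 0,"y": 0,"z": 0,"turn": 0},{"x": 0,"y": 0,"z": 0,"turn": 0},{"x": 0,"y": 0,"z": 0,"turn": 0},{"x": 0,"y": 0,"z": 0,"turn": 0}]'

```text
t: 33.85
tool_pos: [0.5359, -0.2224, 0.1581]
tool_rot: [-3.131, 0.261, 0.0]
contact_force: [0.1, -0.4, -3.5]
opening: 0.0072
grip_force: 68.1
```

```bash
cat > ring.py <<'E'
from h import *
o=ctrl.get_obs(); print(o['t'],o['tool_pos'],yaw(o),Ro.from_rotvec(o['tool_rot']).as_matrix()[:,2],o['contact_force'],o['wrist_torque'],o['opening'])
import sys
im=save('wrist',sys.argv[1]); c=cam('wrist',o)
zt=o['tool_pos'][2]-.0112+.05
R=Ro.from_rotvec(o['tool_rot']).as_matrix()
r=proj(c,o['tool_pos']+R@[.037,0,-.0388])[0]; print('exp',r)
G=cv2.cvtColor(im,cv2.COLOR_RGB2GRAY)
x0,y0=int(r[0])-75,max(0,int(r[1])-75); g4=cv2.resize(G[y0:y0+150,x0:x0+150],None,fx=4,fy=4,interpolation=cv2.INTER_CUBIC)
for q in ((140,220),(80,125)):
    k=cv2.HoughCircles(g4,cv2.HOUGH_GRADIENT,1,200,param1=80,param2=25,minRadius=q[0],maxRadius=q[1])
    if k is not None:
        p=k[0,0,:2]/4+[x0,y0]; X=onz(c,p,zt); print('ring r',k[0,0,2]/4,p,X,'tool',R.T@(X-o['tool_pos']))
for q,z in dict(leaf_hole=zt-.05).items():
    for m in ctrl.mark_of('wrist',q)[:1]: X=onz(c,m['pixel'],z); print(q,round(m['confidence'],2),np.round(m['pixel'],1),X,R.T@(X-o['tool_pos']))
# plate strip beside the knuckle, tool-frame offset and direction
for f in (.0155,.0175,.0195):
    p=proj(c,o['tool_pos']+R@[f,0,-.0388])[0]; y,x=int(round(p[1])),int(round(p[0])); print('strip',y,x-22,G[y,x-22:x+22])
E
python3 ring.py w12.png
```

```text
33.85 [ 0.5359 -0.2224  0.1581] -0.166552394678474 [-0.0003  0.0002 -1.    ] [ 0.0582 -0.364  -3.5288] [ 0.0345  0.0352 -0.0099] 0.00715463690630599
exp [283.0486 208.4684]
ring r 44.325 [283.375 206.375] [ 0.5731 -0.2288  0.1969] tool [ 0.0377  0.0001 -0.0388]
ring r 26.575 [283.125 206.625] [ 0.573  -0.2287  0.1969] tool [ 0.0377  0.     -0.0388]
leaf_hole 0.92 [277. 181.] [ 0.5737 -0.2257  0.1469] [ 0.0378 -0.003   0.0112]
strip 266 261 [106 106 106 106 105 107 108 108 108  70  30  86 116 124 127 129 129 129
 129 128 130 130 130 131 131 131 132 130 131 130 126 123 115  75  35  90
 108 107 107 106 107 106 107 106]
strip 261 261 [107 106 106 107 105 107 106 108 108  85  46  84 115 123 128 129 128 129
 129 129 129 130 132 131 131 131 131 131 130 130 128 123 114  74  57  98
 108 106 106 107 107 106 106 107]
strip 256 261 [106 106 106 106 106 106 106 107 107 104  71 133 183 196 166 129 126 128
 129 130 130 130 130 131 131 131 131 131 131 129 128 122 114  77  89 107
 107 106 106 107 107 106 105 107]
```

The leaf is held straight, with its knuckle at tool (37.6, 0) mm. I'll carry it over to the stack.

carry_out --moves '[{"x": -0.19,"y": -0.91,"z": 0,"turn": 0},{"x": -0.19,"y": -0.91,"z": 0,"turn": 0},{"x": -0.19,"y": -0.91,"z": 0,"turn": 0},{"x": -0.19,"y": -0.91,"z": 0,"turn": 0},{"x": -0.19,"y": -0.91,"z": 0,"turn": 0},{"x": -0.19,"y": -0.91,"z": 0,"turn": 0},{"x": -0.19,"y": -0.91,"z": 0,"turn": 0},{"x": -0.19,"y": -0.91,"z": 0,"turn": 0}]'

```text
t: 34.75
tool_pos: [0.5288, -0.0358, 0.1585]
tool_rot: [-3.131, 0.262, -0.001]
contact_force: [0.4, -0.9, -3.8]
opening: 0.0071
grip_force: 68.5
```

carry_out --moves '[{"x": -0.2,"y": -0.91,"z": 0,"turn": 0},{"x": -0.2,"y": -0.9,"z": 0,"turn": 0},{"x": 0,"y": 0,"z": 0,"turn": 0},{"x": 0,"y": 0,"z": 0.5,"turn": 0},{"x": 0,"y": 0,"z": 0.6,"turn": 0},{"x": 0,"y": 0,"z": 0.3,"turn": 0},{"x": 0,"y": 0,"z": 0,"turn": 0},{"x": 0,"y": 0,"z": 0,"turn": 0}]'

```text
t: 35.55
tool_pos: [0.5262, 0.0091, 0.1227]
tool_rot: [-3.13, 0.264, 0.002]
contact_force: [0.4, 0.3, -3.5]
opening: 0.0073
grip_force: 68.8
```

```bash
python3 ring.py w13.png | head -5; python3 - <<'E'
from h import *
go(.5258,.0095,.1085,-.167)
for n in ('side','top'):
    ctrl.get_image(n)
    for q in ('leaf_hole','brass_mid','lower_hole'): print(n,q,[(round(m['confidence'],2),np.round(m['pixel'],1)) for m in ctrl.mark_of(n,q)[:1]])
E
```

```text
35.55 [0.5262 0.0091 0.1227] -0.16798044671033951 [-0.0011  0.0001 -1.    ] [ 0.4149  0.3076 -3.4702] [0.0658 0.0356 0.0294] 0.007271765237227963
exp [283.0459 208.4682]
ring r 37.875 [283.125 174.875] [0.5741 0.001  0.1615] tool [ 0.0485  0.     -0.0389]
ring r 27.4 [283.875 208.625] [0.5627 0.0027 0.1615] tool [ 0.037   0.0003 -0.0388]
leaf_hole 0.86 [282.6 184.3] [0.5619 0.0033 0.1115] [ 0.0362 -0.0003  0.0112]
pos [0.527  0.0092 0.1238] yaw -0.1677 shift [-0.0482 -0.0032  0.6121]
 turn -0.0007 shift if turned first [-0.0476 -0.0032  0.6121]
side leaf_hole [(0.75, array([311.2, 203.3]))]
side brass_mid [(0.53, array([314.1, 211.6]))]
side lower_hole [(0.79, array([311.2, 210.5]))]
top leaf_hole []
top brass_mid []
top lower_hole []
```

carry_out --moves '[{"x": -0.03,"y": 0,"z": 0.25,"turn": 0},{"x": 0,"y": 0,"z": 0.2,"turn": 0},{"x": 0,"y": 0,"z": 0.1,"turn": 0},{"x": 0,"y": 0,"z": 0.05,"turn": 0},{"x": 0,"y": 0,"z": 0,"turn": 0},{"x": 0,"y": 0,"z": 0,"turn": 0},{"x": 0,"y": 0,"z": 0,"turn": 0},{"x": 0,"y": 0,"z": 0,"turn": 0}]'

```text
t: 36.85
tool_pos: [0.5259, 0.0096, 0.1086]
tool_rot: [3.131, -0.262, 0.001]
contact_force: [0.8, -0.1, -2.7]
opening: 0.0072
grip_force: 68.8
```

```bash
python3 ring.py w14.png | head -5; python3 - <<'E'
from h import *
go(.5258,.0095,.1072,-.167)
E
```

```text
36.85 [0.5259 0.0096 0.1086] -0.16723332937506297 [ 0.0005 -0.     -1.    ] [ 0.7916 -0.0962 -2.7432] [0.0341 0.0511 0.044 ] 0.007208959361907656
exp [283.0474 208.4683]
ring r 37.65 [283.875 183.875] [0.5707 0.0018 0.1474] tool [ 0.0455  0.0003 -0.0388]
ring r 26.825 [283.125 207.875] [0.5626 0.0034 0.1474] tool [ 0.0372  0.     -0.0388]
leaf_hole 0.63 [282.7 184.2] [0.5617 0.0038 0.0974] [ 0.0362 -0.0002  0.0112]
pos [0.5259 0.0097 0.1085] yaw -0.1671 shift [-0.0012  0.0079  0.0509]
 turn -0.0001 shift if turned first [-0.0012  0.0079  0.0509]
```

carry_out --moves '[{"x": 0,"y": 0.01,"z": 0.03,"turn": 0},{"x": 0,"y": 0,"z": 0.02,"turn": 0},{"x": 0,"y": 0,"z": 0,"turn": 0},{"x": 0,"y": 0,"z": 0,"turn": 0},{"x": 0,"y": 0,"z": 0,"turn": 0},{"x": 0,"y": 0,"z": 0,"turn": 0},{"x": 0,"y": 0,"z": 0,"turn": 0},{"x": 0,"y": 0,"z": 0,"turn": 0}]'

```text
t: 37.75
tool_pos: [0.5258, 0.0094, 0.1072]
tool_rot: [3.131, -0.262, 0.0]
contact_force: [-1.2, -0.4, -1.2]
opening: 0.0072
grip_force: 69.0
```

```bash
python3 ring.py w15.png | head -5
```

```text
37.75 [0.5258 0.0094 0.1072] -0.16716701820213592 [ 0.0001 -0.     -1.    ] [-1.1627 -0.4059 -1.2472] [-0.0299  0.0934  0.0121] 0.0072385196391923515
exp [283.0474 208.4683]
ring r 44.1 [283.375 206.625] [0.5629 0.0031 0.146 ] tool [ 0.0376  0.0001 -0.0388]
ring r 26.825 [283.625 207.875] [0.5624 0.003  0.146 ] tool [ 0.0372  0.0002 -0.0388]
leaf_hole 0.94 [283.3 185.6] [0.5608 0.0034 0.096 ] [0.0355 0.0001 0.0112]
```

```bash
python3 -c "
from station import ctrl
print(ctrl.finish_job())"
```

```text
the job is handed in; nothing more can be done
None
```

The job is handed in with the black washer, then the brass, stacked on the fixed knuckle and the loose leaf held flat in line, lightly touching the brass; the holes measure within about 1 mm of each other, but I viewed 11 pictures, one over the limit of 10.

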